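# Seat a quadcopter frame plate on its jig and weigh it down

## Robot

A 6-joint arm with a two-finger parallel gripper is mounted at the origin on the work surface. World frame = base frame: x ahead of the robot, y to its left, z up, the work surface at z = 0. Lengths are in m, angles in rad, forces in N, time in s.
With the tool pointing down it reaches from about 0.325 to 0.775 m from the base axis. Payload 9.3 kg.
Tool frame: the origin (TCP) lies midway between the tips of the shut fingers; the grasp point (between the pads) lies 19 mm behind it; z points along the fingers, y is the line along which they close (so a half turn about z gives the same grasp; the last joint's range is limited). The gripper opens to 85 mm and grips with 20 to 120 N. Pads are 22 mm wide; open, the fingers measure 114 mm over their backs; the gripper's body (76 mm by 85 mm) begins 54 mm behind the grasp point. The pads swing forward as they close: fully open they stand 13 mm farther back than shut.
Start: joints at [1.106, 0.259, 0.021, 1.334, 0, 1.418], TCP at [0.169, 0.523, 0.231] pointing down, gripper open.
Joint ranges: [-3.04, 3.04], [-0.91, 1.82], [-1.04, 1.36], [-1.92, 1.95], [-1.52, 1.45], [-3.14, 3.14]. Speed limits (rad/s): [2.22, 2.22, 2.79, 3.14, 3.14, 3.14].

## Interface

Orientations are given as a rotation vector (axis times angle).
In Python, from plant import manip gives the robot as it stands. The module is installed in compiled form; this text tells all that it offers.
- The arm moves only by the shell command python3 -m crank 'ROWS'. ROWS is JSON, a list that holds one entry, the list of rows, each a list of 7 numbers: the shift along the tool's x, y, z each as a share of 0.25 m, from -1 to 1, then the turn, a rotation vector about the tool's x, y, z each as a share of pi rad, from -1 to 1, then the opening, from -1 (shut) to 1 (fully open). In form: [[[dx, dy, dz, rx, ry, rz, claw], ...]]. A call has 1 to 20 rows; each row is the pose to reach, as a shift and turn from the pose commanded when the call began, along the tool's axes at that moment, turning the shorter way round; what a row does not reach only later rows make up. A row lasts 1/10 s, in which the tool goes at most 50 mm and 8.59 degrees, less where a joint would pass 70% of its speed; a pose out of reach is approached as far as the arm can. A call with a number of a shift or a turn outside -1 to 1 is refused whole. A call with a gripper value outside its range is refused whole. The fingers move at their own pace and stop on an object; the grip force is fixed at half the most. Time passes only in rows, so rows that repeat a pose let the fingers close. It gives the time, the measured TCP pose, the force, the opening and the grip force at its end, in the units of the state.
- manip.sense(): the state, without advancing time (a new reading comes with each control period).
- manip.snapshot(name): name is "scene" or "top" or "wrist"; returns (picture, depth): 384x512x3 uint8, red, green, blue; 384x512 float32, m along the optical axis (not along the pixel's ray), 0 where there is no reading.
- manip.camera_model(name): a dict with "fx", "fy", "cx", "cy" (pixels), "k1" (the pictures are not rectified: a ray, as slopes to the right and down, at radius r is drawn at 1 + k1 r^2 times it, then the intrinsics apply), "R" (3x3) and "t" (3): a world point X has camera coordinates R X + t. Camera axes: x right, y down, z forward; pixel columns grow to the right and rows downward; lengths in m; the calibration is good to about 2 mm. A picture is of the moment at which its call begins: read the wrist's pose just before it. camera_model takes no time and is no camera call; for the wrist camera it gives the pose at the moment of the call.
- manip.job_done(): hands the job in; it is judged then, once.
The state is a dict: "clock": time; "joint_pos": joint angles; "qvel": joint speeds; "joint_efforts": joint torques, N m; "tcp_pos": TCP position; "ee_rot": TCP orientation; "ft_force": force on the tool from outside, world axes, zero at the start; "wrist_torque": the same for the moment, N m; "opening": finger opening in m; "grip_force": force on a finger pad.
Only numpy, scipy, OpenCV 4.12 (cv2) and the standard library are available. Lean on these libraries where they do the work, as an engineer would, in place of code of your own. Each camera call takes 0.05 s, during which the arm holds its last target. There are 200 camera calls.

## Task

The black frame plate on the yellow assembly jig is on the tall pin only: push it round until its slot drops over the short pin, then press it firmly but carefully down until the stiff bed bottoms out and the plate is fully home and level. Then put the brass ring weight over the tall pin so that it rests on the plate. Leave the solder spool, the tin and the screwdriver where they are.

Things in the scene. Friction and masses are not known exactly. Their poses are not given: they have to be found in the camera images.
- jig: Fixed jig: yellow base 200 x 76 x 40 mm (x -43 to 157, y -38 to 38). Origin: on the tall pin's axis at table level; z up, x from tall pin towards short pin. Tall steel pin: 12 mm thick, tip at z = 86. Short brass pin: 8 mm thick, flat chamfered tip at z = 64, at x = 110; its y was set by hand anywhere from -6 to 6 mm and is not measured: find it by feel or sight. Both pins are rigid.
- bed_top (a point): Point on top of the jig's aluminium bed, on the jig's x axis at x = 52 mm. Bed 165 x 72 x 10 mm (jig x -30 to 135, y -36 to 36), slides only up and down, no spring: this point is at jig z = 58 mm at the start (raised) and 50 mm bottomed out. Pushing down with about 10 to 14 N moves it; it stays where left (plate and weight alone do not move it).
- plate: Loose black plate 180 x 96 x 5 mm, 0.2 kg, too wide to grip. Origin: centre of its round 13.6 mm hole, underside; x along it towards the slot, z up; spans x -30 to 150, y -48 to 48. Orange standoffs 7 mm thick, 12 high on top at x = 55 and 140, y = +-39. Starts around the tall pin, turned 9 to 17 deg counter-clockwise (from above) from jig x. More than 60 N from the fingers would crack it.
- slot (a point): Centre of the plate's slot at its underside (plate x = 110, y = 0 mm); slot 15.6 mm along x, 9.6 across. It starts on the short pin's tip, the plate tilted 2 to 3 degrees; over the pin this end drops 6 mm, the plate lies level on the raised bed and sideways it meets a hard stop. Push its edge along an arc round the tall pin with an upright face: a straight shove rubs along the edge and may jam.
- weight: Loose brass ring weight standing on the table: 48 mm outer diameter, 20 mm bore, 30 mm high, about 0.35 kg. Origin: centre of its underside; z up along the bore.
- spool: Bystander: silvery solder spool, 50 mm diameter, 40 mm high. Origin: centre of its underside.
- tin: Bystander: flat round flux tin, 60 mm diameter, 35 mm high. Origin: centre of its underside.
- driver: Bystander: screwdriver with red handle lying on the table, about 200 mm long along its x axis. Origin at its underside near its middle.
Not all that is in view belongs to the job. What is shaped like the weight but green is not meant.

How it is judged:
On the way:
1. the plate is over both pins and fully home on the bottomed-out bed, before the weight is put on (z of each of plate, slot in the frame of jig below 0.052 m and angle between plate's own z axis and vertical below 0.03 rad and angle between the x axis of plate and the x axis of jig, either way round below 0.1 rad and horizontal distance between plate and jig below 0.004 m and horizontal distance between weight and jig above 0.05 m), for 0.2 s.
At the end, for the whole second after the job is handed in: The plate lies over both pins, level within 1.7 degrees, its underside within 2 mm of the bottomed-out bed's height at both holes; the ring weight stands flat around the tall pin on the plate (within 3 mm of its top); both at rest (z of each of plate, slot in the frame of jig below 0.052 m and angle between plate's own z axis and vertical below 0.03 rad and angle between the x axis of plate and the x axis of jig, either way round below 0.1 rad and horizontal distance between plate and jig below 0.004 m and horizontal distance between weight and jig below 0.008 m and z of weight in the frame of plate below 0.008 m and angle between weight's own z axis and vertical below 0.06 rad and linear speed of each of weight, plate below 0.02 m/s); the robot touches nothing.
It fails at once if the fingers press on the plate with more than 60 N (contact force between the fingers and plate above 60 N).
It fails at once if the spool, tin or screwdriver is moved by more than 20 mm (distance of any of spool, tin, driver from where it was at the start of the episode above 0.02 m).
It also fails if it takes over 67 s, if anything falls off the work surface, if the arm or the gripper's body presses on something with over 40 N, if the wrist force passes 120 N, or if a joint passes its speed limit or range.

## Working session

There is one attempt and no reset: what is moved stays moved. The work goes in short steps, Python scripts to look and compute and a shell command to move; the robot and the scene stay as the last step left them, time stands still between calls to the robot, and variables do not carry over. Pictures are saved under pics/ and viewed, at most 10 in all, crops included, and the job is handed in when it is done.

```bash
mkdir -p pics; cat > h.py <<'E'
import numpy as np, cv2
from plant import manip
def snap(n):
    m=manip.camera_model(n); p,d=manip.snapshot(n); return p,d,m
def pts(d,m):
    h,w=d.shape; u,v=np.meshgrid(np.arange(w),np.arange(h))
    x=(u-m['cx'])/m['fx']; y=(v-m['cy'])/m['fy']
    X,Y=x.copy(),y.copy()
    for _ in range(8):
        s=1+m['k1']*(X*X+Y*Y); X,Y=x/s,y/s
    C=np.stack([X*d,Y*d,d],-1)
    W=(C-np.array(m['t']))@np.array(m['R'])
    W[d==0]=np.nan
    return W
def save(n,p): cv2.imwrite('pics/'+n,cv2.cvtColor(p,cv2.COLOR_RGB2BGR))
E
python3 - <<'E'
from h import *
s=manip.sense();print({k:np.round(v,3) for k,v in s.items()})
ps=[]
for n in('top','scene'):
    p,d,m=snap(n);np.savez(n+'0.npz',p=p,d=d,W=pts(d,m));ps.append(p);print(n,m['t'],np.round(m['R'],2).tolist(),m['fx'],m['cx'])
    save(n+'0.png',p)
E
```

```text
{'clock': np.float64(0.0), 'joint_pos': array([1.106, 0.259, 0.021, 1.334, 0.   , 1.418]), 'qvel': array([-0.   , -0.   ,  0.   , -0.   ,  0.001,  0.002]), 'joint_efforts': array([ 1.0000e-03, -5.5565e+01,  3.4453e+01,  1.4000e-02, -0.0000e+00,
       -0.0000e+00]), 'tcp_pos': array([0.169, 0.523, 0.231]), 'ee_rot': array([-4.880e-01, -3.103e+00,  2.000e-03]), 'ft_force': array([0.273, 0.349, 0.315]), 'wrist_torque': array([-0.025, -0.018,  0.027]), 'grip_force': np.float64(0.0), 'opening': np.float64(0.085)}
top [-0.02616626  0.51320506  0.88543956] [[0.02, -1.0, -0.0], [-0.99, -0.02, -0.11], [0.11, 0.0, -0.99]] 347.19911919855264 249.3411831699914
scene [ 0.08123771 -0.21018013  1.51810361] [[-0.12, 0.99, 0.0], [0.54, 0.07, -0.84], [-0.83, -0.1, -0.55]] 351.2126650509421 258.02215187766967
```

View pics/top0.png

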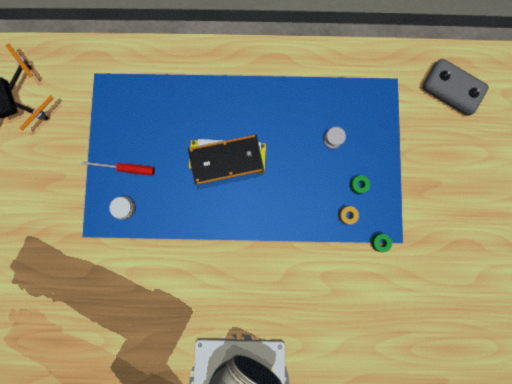

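View pics/scene0.png

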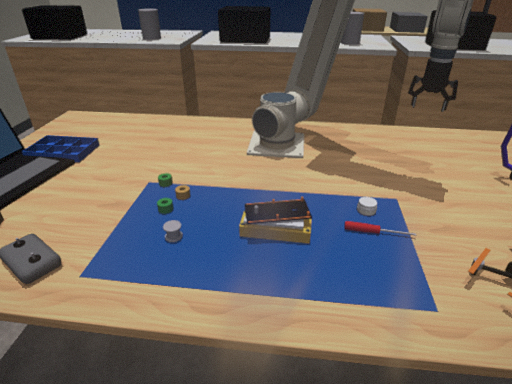

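```bash
python3 - <<'E'
from h import *
z=np.load('top0.npz');p=z['p'];W=z['W']
a=cv2.resize(p[125:195,178:278],(800,560),interpolation=cv2.INTER_CUBIC)
b=cv2.resize(p[170:255,330:400],(460,560),interpolation=cv2.INTER_CUBIC)
save('crop_jig.png',a);save('crop_ring.png',b)
hsv=cv2.cvtColor(p,cv2.COLOR_RGB2HSV)
H,S,V=[hsv[...,i].astype(int) for i in range(3)]
def rep(n,mask,minA=15):
    c,l,st,ce=cv2.connectedComponentsWithStats(mask.astype(np.uint8))
    for i in range(1,c):
        if st[i,4]>=minA:
            q=W[l==i];print(n,st[i].tolist(),ce[i].round(1),np.nanmedian(q,0).round(4),np.nanmin(q,0).round(3),np.nanmax(q,0).round(3))
box=np.zeros(H.shape,bool);box[70:260,80:405]=1
rep('orange/yellow',box&(S>130)&(H>5)&(H<35)&(V>70))
rep('black',box&(V<60))
rep('green',box&(S>130)&(H>45)&(H<80))
rep('red',box&(S>130)&((H<5)|(H>173)))
rep('white',box&(S<60)&(V>90),5)
E
```

```text
orange/yellow [189, 136, 66, 16, 181] [215.9 143.1] [0.6181 0.0723 0.0685] [ 0.594 -0.027  0.037] [0.639 0.139 0.084]
orange/yellow [260, 144, 6, 24, 76] [262.7 155.2] [ 0.5942 -0.0514  0.0409] [ 0.558 -0.056  0.036] [ 0.623 -0.043  0.067]
orange/yellow [196, 169, 68, 15, 180] [229.6 175.6] [0.5364 0.0318 0.0656] [ 0.514 -0.051  0.014] [0.554 0.117 0.081]
orange/yellow [340, 207, 18, 17, 200] [348.4 214.8] [ 0.4418 -0.2763  0.0295] [ 0.421 -0.3    0.013] [ 0.463 -0.257  0.033]
black [189, 137, 74, 44, 2062] [225.4 158.9] [0.577  0.0449 0.0671] [ 0.522 -0.049  0.06 ] [0.635 0.138 0.075]
black [350, 179, 6, 14, 23] [351.5 185.5] [ 0.5221 -0.2901  0.0112] [ 0.504 -0.302  0.004] [ 0.539 -0.288  0.019]
black [371, 234, 7, 15, 37] [373.  240.2] [ 0.3774 -0.3423  0.0192] [ 0.357 -0.353  0.008] [ 0.393 -0.34   0.029]
black [382, 240, 5, 7, 20] [383.9 243. ] [ 0.3702 -0.3733  0.0172] [ 0.363 -0.375  0.005] [ 0.378 -0.368  0.028]
green [351, 176, 19, 17, 232] [359.9 184.1] [ 0.5236 -0.3086  0.0294] [ 0.502 -0.332  0.008] [ 0.545 -0.289  0.033]
green [371, 234, 21, 18, 253] [381.4 242.2] [ 0.37
[... 3749 characters left out ...]
371 0.302 0.003]
white [169, 239, 27, 1, 27] [182. 239.] [0.3706 0.1618 0.0005] [ 0.37   0.125 -0.004] [0.371 0.195 0.004]
white [207, 240, 42, 1, 42] [227.5 240. ] [0.3703 0.0386 0.0007] [ 0.369 -0.016 -0.003] [0.371 0.094 0.004]
white [261, 241, 40, 1, 40] [280.5 241. ] [ 0.3702 -0.1028  0.    ] [ 0.369 -0.155 -0.004] [ 0.371 -0.051  0.005]
white [327, 242, 28, 1, 28] [340.5 242. ] [ 0.3701 -0.2635  0.0005] [ 0.37  -0.299 -0.003] [ 0.371 -0.226  0.003]
white [357, 242, 8, 1, 8] [360.5 242. ] [ 3.710e-01 -3.163e-01 -3.000e-04] [ 0.371 -0.325 -0.002] [ 0.371 -0.308  0.003]
white [392, 243, 11, 1, 11] [397. 243.] [ 3.698e-01 -4.149e-01 -2.000e-04] [ 0.37  -0.428 -0.003] [ 0.37  -0.401  0.001]
```

View pics/crop_jig.png

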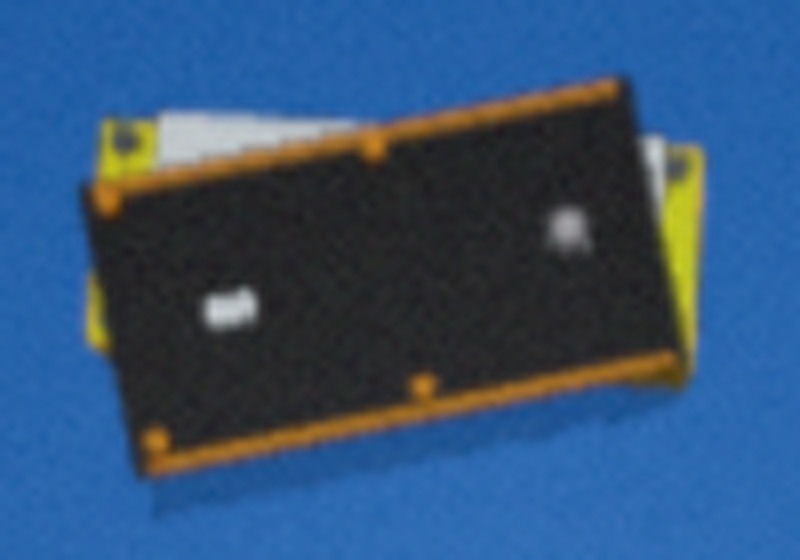

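View pics/crop_ring.png

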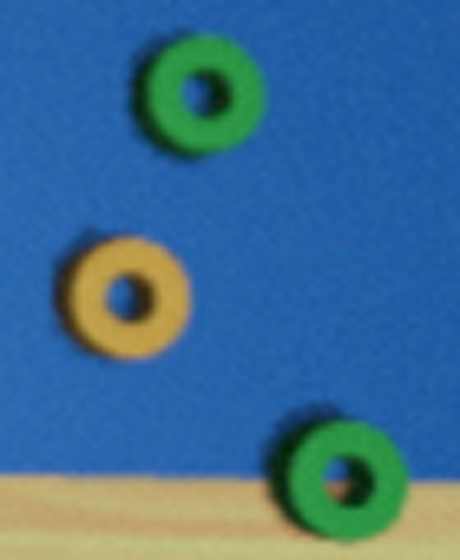

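The brass ring at pixel (349,215) fits the description: ring shape and brass colour. The two similar rings at (361,184) and (382,243) are green, so they are not meant. In the jig crop, the tall pin tip shows at full-image (249,154), the slot at (207,163) and the standoff end on the left. The plate therefore has to turn so that its left end moves away from the robot.

```bash
cat >> h.py <<'E'
def ray(uv,z,m):
    K=np.array([[m['fx'],0,m['cx']],[0,m['fy'],m['cy']],[0,0,1]])
    n=cv2.undistortPoints(np.array(uv,float).reshape(-1,1,2),K,np.array([m['k1'],0,0,0,0.]))[:,0]
    R=np.array(m['R']);t=np.array(m['t']);c=-R.T@t
    D=np.c_[n,np.ones(len(n))]@R
    return c+D*((z-c[2])/D[:,2])[:,None]
E
python3 - <<'E'
from h import *
z=np.load('top0.npz');p=z['p'];m=manip.camera_model('top')
R=np.array(m['R']);print('cam',-R.T@m['t'])
hsv=cv2.cvtColor(p,cv2.COLOR_RGB2HSV);H,S,V=[hsv[...,i].astype(int) for i in range(3)]
box=np.zeros(H.shape,bool);box[130:190,185:270]=1
pin=ray([[248.7,152.9]],.086,m)[0];print('tall pin',pin)
print('slot',ray([[206.6,163.2]],.067,m))
bl=box&(V<60);orange=box&(H>5)&(H<22)&(S>130)
c=max(cv2.findContours(bl.astype(np.uint8),cv2.RETR_EXTERNAL,cv2.CHAIN_APPROX_NONE)[0],key=cv2.contourArea)
P=ray(c[:,0],.065,m)[:,:2].astype(np.float32);r=cv2.minAreaRect(P);print('black rect',r,cv2.boxPoints(r).round(4).tolist())
# bed far edge: topmost non-blue pixel (subpixel by saturation crossing)
E=[]
for u in list(range(200,218))+[259,260]:
    col=S[130:150,u].astype(float); k=np.argmax(col<110)
    if k>0: E.append((u,130+k-1+(col[k-1]-110)/(col[k-1]-col[k])))
e=ray(E,.058,m);a=np.polyfit(e[:,1],e[:,0],1);print('bed edge dx/dy',a,'deg',np.degrees(np.arctan(a[0])),np.abs(np.polyval(a,e[:,1])-e[:,0]).max(), 'dist pin', (a[0]*pin[1]+a[1]-pin[0])*np.cos(np.arctan(a[0])))
# rings
br=np.zeros(H.shape,bool);br[200:230,335:365]=1;br&=(S>110)&(H>5)&(H<35)
c=max(cv2.findContours(br.astype(np.uint8),cv2.RETR_EXTERNAL,cv2.CHAIN_APPROX_NONE)[0],key=cv2.contourArea)
for zz in(.03,):
    P=ray(c[:,0],zz,m)[:,:2].astype(np.float32);print('ring',cv2.minEnclosingCircle(P),P.min(0),P.max(0))
T=cv2.Rodrigues(manip.sense()['ee_rot'])[0];print(T.round(3))
E
```

```text
cam [ 0.41225243 -0.02162252  0.93682854]
tall pin [ 0.58974801 -0.01429128  0.086     ]
slot [[0.56527    0.09236841 0.067     ]]
black rect ((0.5771622657775879, 0.04558151215314865), (0.08248413354158401, 0.17599578201770782), 12.426473617553711) [[0.5180000066757202, 0.1225999966263771], [0.5558000206947327, -0.04919999837875366], [0.6363999843597412, -0.03150000050663948], [0.5985000133514404, 0.1404000073671341]]
bed edge dx/dy [0.03494256 0.62762504] deg 2.0012469959392867 0.0005241860203509807 dist pin 0.03735485802232126
ring ((0.44209304451942444, -0.27607262134552), 0.0244358591735363) [ 0.42062917 -0.29919982] [ 0.46249276 -0.2520212 ]
[[-0.952  0.307 -0.001]
 [ 0.307  0.952 -0.001]
 [ 0.    -0.001 -1.   ]]
```

```bash
cat > r.py <<'E'
# usage: r.py x,y,z,yawdeg ...  -> rows (shares) from measured pose
import sys
from h import *
def rows(s,wps):
    T=cv2.Rodrigues(np.array(s['ee_rot']))[0]; p=np.array(s['tcp_pos'])
    print('now',p.round(4),'yaw',np.degrees(np.arctan2(T[1,1],T[0,1])).round(2),'tilt',T[:,2].round(4),'F',np.round(s['ft_force'],1),'t',round(float(s['clock']),2))
    for x,y,z,w in wps:
        c,q=np.cos(np.radians(w)),np.sin(np.radians(w))
        G=np.array([[-q,c,0],[c,q,0],[0,0,-1.]])
        d=T.T@(np.array([x,y,z])-p)/.25; v=cv2.Rodrigues(T.T@G)[0][:,0]/np.pi
        print((x,y,z,w),[round(float(k),3) for k in (*d,*v)])
if __name__=='__main__':
    rows(manip.sense(),[[float(k) for k in a.split(',')] for a in sys.argv[1:]])
E
python3 r.py 0.33,0.30,0.2,90 0.494,0.082,0.2,102.4
```

```text
now [0.1686 0.5233 0.2307] yaw 72.14 tilt [-5.0e-04 -1.1e-03 -1.0e+00] F [ 0.2 -0.9  0.6] t 0.1
(0.33, 0.3, 0.2, 90.0) [-0.888, -0.652, 0.123, -0.0, -0.0, -0.099]
(0.494, 0.082, 0.2, 102.4) [-1.78, -1.281, 0.124, -0.0, -0.0, -0.168]
```

```bash
python3 -m crank '[[[-0.888,-0.652,0.123,0,0,-0.099,-1],[-0.888,-0.652,0.123,0,0,-0.099,-1],[-0.888,-0.652,0.123,0,0,-0.099,-1],[-0.888,-0.652,0.123,0,0,-0.099,-1],[-0.888,-0.652,0.123,0,0,-0.099,-1],[-0.888,-0.652,0.123,0,0,-0.099,-1],[-0.888,-0.652,0.123,0,0,-0.099,-1],[-0.888,-0.652,0.123,0,0,-0.099,-1]]]'; python3 r.py 0.494,0.082,0.13,102.4 0.494,0.082,0.054,102.4
```

```text
clock: 0.9
tcp_pos: [0.3303, 0.2997, 0.2004]
ee_rot: [-0.005, -3.141, 0.0]
ft_force: [0.3, 0.2, 0.2]
opening: 0.0004
grip_force: 0.0
now [0.3303 0.2997 0.2004] yaw 89.82 tilt [-6.e-04 -1.e-04 -1.e+00] F [0.3 0.2 0.2] t 0.9
(0.494, 0.082, 0.13, 102.4) [-0.658, -0.869, 0.281, 0.0, -0.0, -0.07]
(0.494, 0.082, 0.054, 102.4) [-0.658, -0.869, 0.585, 0.0, -0.0, -0.07]
```

```bash
python3 -m crank '[[[-0.658,-0.869,0.281,0,0,-0.07,-1],[-0.658,-0.869,0.281,0,0,-0.07,-1],[-0.658,-0.869,0.281,0,0,-0.07,-1],[-0.658,-0.869,0.281,0,0,-0.07,-1],[-0.658,-0.869,0.281,0,0,-0.07,-1],[-0.658,-0.869,0.281,0,0,-0.07,-1],[-0.658,-0.869,0.281,0,0,-0.07,-1],[-0.658,-0.869,0.4,0,0,-0.07,-1],[-0.658,-0.869,0.5,0,0,-0.07,-1],[-0.658,-0.869,0.585,0,0,-0.07,-1],[-0.658,-0.869,0.585,0,0,-0.07,-1],[-0.658,-0.869,0.585,0,0,-0.07,-1]]]'; cat > arc.py <<'E'
# push waypoints: tool centre at plate-local (X, 48+d) mm for plate yaws
import sys
from r import *
pin=np.array([.590,-.0143]); X=115; s=manip.sense()
z=float(sys.argv[1]); w=[]
for a in sys.argv[2:]:
    th,d=[float(k) for k in a.split(',')]; t=np.radians(th)
    p=pin+np.array([X*np.cos(t)-(48+d)*np.sin(t),X*np.sin(t)+(48+d)*np.cos(t)])/1000
    w.append([*p.round(4),z,th])
rows(s,w)
E
python3 arc.py .054 102.4,15 102.4,11 100,11 98,11 96,11 94,11 92,11 90,11
python3 - <<'E'
from h import *
p,d,m=snap('wrist');save('w1.png',p)
E
```

```text
clock: 2.1
tcp_pos: [0.4942, 0.0841, 0.0547]
ee_rot: [0.346, -3.122, -0.0]
ft_force: [0.7, 0.5, -0.9]
opening: 0.0006
grip_force: 0.0
now [0.4942 0.0841 0.0547] yaw 102.65 tilt [-5.e-04  2.e-04 -1.e+00] F [ 0.7  0.5 -0.9] t 2.1
(np.float64(0.5038), np.float64(0.0845), 0.054, 102.4) [-0.038, -0.007, 0.003, 0.0, -0.0, 0.001]
(np.float64(0.5077), np.float64(0.0853), 0.054, 102.4) [-0.054, -0.007, 0.003, 0.0, -0.0, 0.001]
(np.float64(0.5119), np.float64(0.0887), 0.054, 100.0) [-0.073, 0.003, 0.003, 0.0, -0.0, 0.015]
(np.float64(0.5156), np.float64(0.0914), 0.054, 98.0) [-0.09, 0.01, 0.003, 0.0, -0.0, 0.026]
(np.float64(0.5193), np.float64(0.0939), 0.054, 96.0) [-0.107, 0.016, 0.003, 0.0, -0.0, 0.037]
(np.float64(0.5231), np.float64(0.0963), 0.054, 94.0) [-0.124, 0.022, 0.003, 0.0, -0.0, 0.048]
(np.float64(0.527), np.float64(0.0986), 0.054, 92.0) [-0.141, 0.028, 0.003, 0.0, -0.0, 0.059]
(np.float64(0.531), np.float64(0.1007), 0.054, 90.0) [-0.158, 0.033, 0.003, 0.0, -0.0, 0.07]
```

View pics/w1.png

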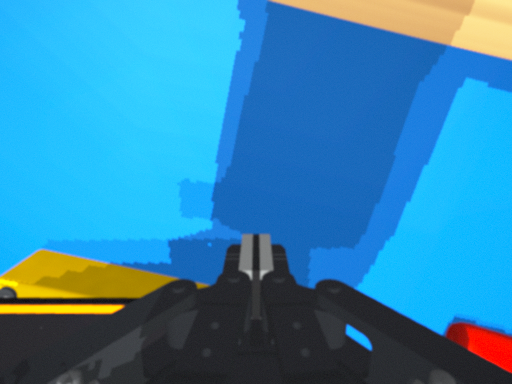

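The wrist view shows the shut fingers (256,245) upright beside the plate's near edge (black and yellow at lower left), and they are clear of it.

```bash
python3 -m crank '[[[-0.038,-0.007,0.003,0,0,0.001,-1],[-0.046,-0.007,0.003,0,0,0.001,-1],[-0.054,-0.007,0.003,0,0,0.001,-1],[-0.064,-0.002,0.003,0,0,0.008,-1],[-0.073,0.003,0.003,0,0,0.015,-1],[-0.082,0.007,0.003,0,0,0.021,-1],[-0.09,0.01,0.003,0,0,0.026,-1],[-0.098,0.013,0.003,0,0,0.031,-1],[-0.107,0.016,0.003,0,0,0.037,-1]]]'; cat > st.py <<'E'
# plate state from top camera: yaw and surface heights
from h import *
p,d,m=snap('top');W=pts(d,m)
hsv=cv2.cvtColor(p,cv2.COLOR_RGB2HSV);V=hsv[...,2]
k=np.zeros(V.shape,np.uint8);k[130:195,180:275]=(V[130:195,180:275]<60)
k=cv2.morphologyEx(k,cv2.MORPH_OPEN,np.ones((3,3),np.uint8))
k=cv2.erode(k,np.ones((3,3),np.uint8));q=W[k>0];q=q[(q[:,2]>.045)&(q[:,2]<.08)&(q[:,0]>.53)]
A=np.c_[q[:,0]-.59,q[:,1]+.014,np.ones(len(q))]
for _ in range(4):
    c=np.linalg.lstsq(A,q[:,2],rcond=None)[0];ok=abs(A@c-q[:,2])<.004;A,q=A[ok],q[ok]
print('tops: pin z %.4f, slot end z %.4f, tilt deg x %.2f y %.2f n %d'%(c[2],c[2]+.11*c[1],*np.degrees(c[:2]),len(q)))
h=((hsv[...,0]>5)&(hsv[...,0]<22)&(hsv[...,1]>130))
# far orange strip edge for yaw
E=[(u,np.argmax(h[130:160,u])+130) for u in range(195,250) if h[130:160,u].any()]
e=ray(E,.06,m);a=np.polyfit(e[:,1],e[:,0],1)
for _ in range(4):
    ok=abs(np.polyval(a,e[:,1])-e[:,0])<.0025
    a=np.polyfit(e[ok,1],e[ok,0],1)
print('plate yaw ~',90-np.degrees(np.arctan(a[0])),ok.sum())
E
python3 st.py; python3 arc.py .054 94,11 92,11 90,11 88,11 86,11 84,11
```

```text
clock: 3.05
tcp_pos: [0.5196, 0.0927, 0.0535]
ee_rot: [0.159, -3.137, -0.0]
ft_force: [-1.5, -0.9, 1.1]
opening: -0.0004
grip_force: 0.7
tops: pin z 0.0660, slot end z 0.0694, tilt deg x 3.50 y 1.78 n 1282
plate yaw ~ 95.25875822667743 39
now [0.52   0.0928 0.0535] yaw 95.75 tilt [ 1.e-04  1.e-04 -1.e+00] F [-1.5 -0.5  0.2] t 3.1
(np.float64(0.5231), np.float64(0.0963), 0.054, 94.0) [-0.014, 0.013, -0.002, 0.0, 0.0, 0.01]
(np.float64(0.527), np.float64(0.0986), 0.054, 92.0) [-0.03, 0.02, -0.002, 0.0, 0.0, 0.021]
(np.float64(0.531), np.float64(0.1007), 0.054, 90.0) [-0.047, 0.027, -0.002, 0.0, 0.0, 0.032]
(np.float64(0.535), np.float64(0.1027), 0.054, 88.0) [-0.064, 0.033, -0.002, 0.0, 0.0, 0.043]
(np.float64(0.5392), np.float64(0.1045), 0.054, 86.0) [-0.081, 0.039, -0.002, 0.0, 0.0, 0.054]
(np.float64(0.5433), np.float64(0.1062), 0.054, 84.0) [-0.098, 0.044, -0.002, 0.0, 0.0, 0.065]
```

```bash
python3 -m crank '[[[-0.006,0.004,-0.002,0,0,0.005,-1],[-0.014,0.008,-0.002,0,0,0.01,-1],[-0.022,0.012,-0.002,0,0,0.016,-1],[-0.03,0.016,-0.002,0,0,0.021,-1],[-0.03,0.016,-0.002,0,0,0.021,-1]]]'; python3 st.py; python3 arc.py .054 91,11 90,11 89,11 88,11 87,11 86,11 85,11
```

```text
clock: 3.6
tcp_pos: [0.5271, 0.0975, 0.054]
ee_rot: [-0.057, 3.141, 0.0]
ft_force: [0.3, -0.3, -0.4]
opening: -0.0005
grip_force: 0.0
tops: pin z 0.0645, slot end z 0.0690, tilt deg x 0.35 y 2.35 n 1315
plate yaw ~ 90.9587440075892 41
now [0.527  0.0975 0.054 ] yaw 92.12 tilt [ 4.e-04  1.e-04 -1.e+00] F [0.6 0.4 0.4] t 3.65
(np.float64(0.529), np.float64(0.0997), 0.054, 91.0) [-0.008, 0.009, 0.0, 0.0, 0.0, 0.006]
(np.float64(0.531), np.float64(0.1007), 0.054, 90.0) [-0.017, 0.012, 0.0, 0.0, 0.0, 0.012]
(np.float64(0.533), np.float64(0.1017), 0.054, 89.0) [-0.025, 0.016, 0.0, 0.0, 0.0, 0.017]
(np.float64(0.535), np.float64(0.1027), 0.054, 88.0) [-0.033, 0.02, 0.0, 0.0, 0.0, 0.023]
(np.float64(0.5371), np.float64(0.1036), 0.054, 87.0) [-0.041, 0.023, 0.0, 0.0, 0.0, 0.028]
(np.float64(0.5392), np.float64(0.1045), 0.054, 86.0) [-0.05, 0.026, 0.0, 0.0, 0.0, 0.034]
(np.float64(0.5412), np.float64(0.1054), 0.054, 85.0) [-0.058, 0.03, 0.0, 0.0, 0.0, 0.04]
```

```bash
python3 -m crank '[[[-0.008,0.004,0,0,0,0.006,-1],[-0.013,0.006,0,0,0,0.009,-1],[-0.017,0.008,0,0,0,0.012,-1],[-0.017,0.008,0,0,0,0.012,-1]]]'; python3 st.py;python3 -m crank '[[[-0.004,0.002,0,0,0,0.003,-1],[-0.008,0.004,0,0,0,0.006,-1],[-0.008,0.004,0,0,0,0.006,-1]]]'; python3 st.py;  python3 arc.py .054 89,11 88,11 87,11 86,11 85,11
```

```text
clock: 4.05
tcp_pos: [0.5308, 0.0995, 0.054]
ee_rot: [-0.002, -3.141, 0.0]
ft_force: [-0.0, 0.2, 0.8]
opening: 0.0001
grip_force: 0.2
tops: pin z 0.0631, slot end z 0.0633, tilt deg x 0.04 y 0.12 n 1326
plate yaw ~ 89.58464678263358 43
clock: 4.4
tcp_pos: [0.5317, 0.1003, 0.0539]
ee_rot: [-0.032, -3.139, 0.001]
ft_force: [-6.2, -1.9, 3.9]
opening: -0.0002
grip_force: 2.9
tops: pin z 0.0633, slot end z 0.0633, tilt deg x 0.09 y -0.03 n 1327
plate yaw ~ 89.28413087090307 43
now [0.5318 0.1003 0.0539] yaw 88.84 tilt [-2.1e-03 -5.0e-04 -1.0e+00] F [-6.1 -1.   2.4] t 4.45
(np.float64(0.533), np.float64(0.1017), 0.054, 89.0) [-0.005, 0.006, -0.001, -0.0, -0.001, -0.001]
(np.float64(0.535), np.float64(0.1027), 0.054, 88.0) [-0.013, 0.01, -0.001, -0.0, -0.001, 0.005]
(np.float64(0.5371), np.float64(0.1036), 0.054, 87.0) [-0.021, 0.014, -0.001, -0.0, -0.001, 0.01]
(np.float64(0.5392), np.float64(0.1045), 0.054, 86.0) [-0.029, 0.017, -0.001, -0.0, -0.001, 0.016]
(np.float64(0.5412), np.float64(0.1054), 0.054, 85.0) [-0.037, 0.021, -0.001, -0.0, -0.001, 0.021]
```

The plate dropped level: both ends are at z ≈ 63.3 mm, and it now meets the stop. Next I back off, lift and go above the plate's middle to press.

```bash
python3 r.py 0.51,0.1003,0.054,88.8 0.51,0.1003,0.11,88.8 0.5915,0.038,0.11,88.8 0.5915,0.038,0.072,88.8
```

```text
now [0.5318 0.1003 0.0539] yaw 88.84 tilt [-2.1e-03 -5.0e-04 -1.0e+00] F [-6.1 -1.   2.4] t 4.45
(0.51, 0.1003, 0.054, 88.8) [0.087, -0.002, -0.0, -0.0, -0.001, 0.0]
(0.51, 0.1003, 0.11, 88.8) [0.087, -0.002, -0.224, -0.0, -0.001, 0.0]
(0.5915, 0.038, 0.11, 88.8) [-0.244, -0.244, -0.225, -0.0, -0.001, 0.0]
(0.5915, 0.038, 0.072, 88.8) [-0.244, -0.244, -0.073, -0.0, -0.001, 0.0]
```

```bash
python3 -m crank '[[[0.087,-0.002,0,0,0,0,-1],[0.087,-0.002,0,0,0,0,-1],[0.087,-0.002,-0.12,0,0,0,-1],[0.087,-0.002,-0.224,0,0,0,-1],[0.087,-0.002,-0.224,0,0,0,-1],[-0.08,-0.12,-0.225,0,0,0,-1],[-0.244,-0.244,-0.225,0,0,0,-1],[-0.244,-0.244,-0.225,0,0,0,-1],[-0.244,-0.244,-0.15,0,0,0,-1],[-0.244,-0.244,-0.073,0,0,0,-1],[-0.244,-0.244,-0.073,0,0,0,-1],[-0.244,-0.244,-0.073,0,0,0,-1]]]'; python3 r.py .5915,.038,.066,88.8
```

```text
clock: 5.65
tcp_pos: [0.5925, 0.0384, 0.0721]
ee_rot: [-0.031, -3.141, -0.0]
ft_force: [0.7, -0.1, 0.8]
opening: -0.0001
grip_force: 0.0
now [0.5925 0.0384 0.0721] yaw 88.87 tilt [-9.e-04  1.e-04 -1.e+00] F [ 0.7 -0.1  0.8] t 5.65
(0.5915, 0.038, 0.066, 88.8) [0.004, -0.002, 0.024, 0.0, -0.0, 0.0]
```

```bash
python3 -m crank '[[[0,0,0.012,0,0,0,-1],[0,0,0.02,0,0,0,-1],[0,0,0.024,0,0,0,-1],[0,0,0.028,0,0,0,-1],[0,0,0.032,0,0,0,-1],[0,0,0.036,0,0,0,-1],[0,0,0.038,0,0,0,-1]]]'; python3 -m crank '[[[0,0,0.004,0,0,0,-1]]]';python3 -m crank '[[[0,0,0.004,0,0,0,-1]]]';python3 -m crank '[[[0,0,0.004,0,0,0,-1]]]'
```

```text
clock: 6.35
tcp_pos: [0.5926, 0.0383, 0.0629]
ee_rot: [0.031, 3.141, -0.0]
ft_force: [-2.3, -0.7, 5.8]
opening: 0.0002
grip_force: 2.9
clock: 6.45
tcp_pos: [0.5927, 0.0383, 0.0626]
ee_rot: [0.031, 3.141, -0.0]
ft_force: [-3.7, 0.3, 11.3]
opening: -0.0002
grip_force: 5.8
clock: 6.55
tcp_pos: [0.5927, 0.0383, 0.0619]
ee_rot: [0.031, 3.14, -0.0]
ft_force: [-4.5, 0.7, 11.8]
opening: 0.0
grip_force: 5.8
clock: 6.65
tcp_pos: [0.5927, 0.0383, 0.0609]
ee_rot: [0.031, 3.14, -0.0]
ft_force: [-4.5, 1.1, 11.7]
opening: 0.0003
grip_force: 5.8
```

```bash
python3 -m crank '[[[0,0,0.004,0,0,0,-1],[0,0,0.008,0,0,0,-1],[0,0,0.012,0,0,0,-1],[0,0,0.016,0,0,0,-1]]]'; for i in 1; do python3 -m crank '[[[0,0,0.004,0,0,0,-1]]]';python3 -m crank '[[[0,0,0.004,0,0,0,-1]]]'; done
```

```text
clock: 7.05
tcp_pos: [0.5927, 0.0383, 0.057]
ee_rot: [0.031, 3.14, -0.0]
ft_force: [-4.4, -0.3, 12.6]
opening: -0.0001
grip_force: 5.8
clock: 7.15
tcp_pos: [0.5926, 0.0383, 0.056]
ee_rot: [0.031, 3.14, -0.0]
ft_force: [-4.8, 0.3, 11.3]
opening: -0.0001
grip_force: 5.8
clock: 7.25
tcp_pos: [0.5927, 0.0383, 0.055]
ee_rot: [0.031, 3.14, -0.0]
ft_force: [-4.8, 0.2, 19.1]
opening: 0.0001
grip_force: 9.9
```

```bash
python3 -m crank '[[[0,0,0.003,0,0,0,-1],[0,0,0.003,0,0,0,-1]]]'; python3 -m crank '[[[0,0,0.002,0,0,0,-1],[0,0,0.002,0,0,0,-1]]]'
```

```text
clock: 7.45
tcp_pos: [0.5927, 0.0383, 0.055]
ee_rot: [0.031, 3.14, -0.0]
ft_force: [-6.6, -0.4, 18.3]
opening: 0.0001
grip_force: 9.2
clock: 7.65
tcp_pos: [0.5927, 0.0383, 0.0549]
ee_rot: [0.031, 3.139, -0.0]
ft_force: [-8.3, 0.4, 23.0]
opening: -0.0003
grip_force: 11.3
```

Force climbs with no further travel at TCP z = 54.9 mm (plate top at 55), so the bed has bottomed out. I lift off and check.

```bash
python3 -m crank '[[[0,0,-0.05,0,0,0,-1],[0,0,-0.25,0,0,0,-1],[0,0,-0.45,0,0,0,-1],[0.3,-0.3,-0.5,0,0,0,1],[0.5,-0.7,-0.5,0,0,0,1],[0.5,-0.7,-0.5,0,0,0,1],[0.5,-0.7,-0.5,0,0,0,1],[0.5,-0.7,-0.5,0,0,0,1],[0.5,-0.7,-0.5,0,0,0,1]]]'; python3 st.py; python3 r.py 0.442,-0.276,.18,90 0.442,-0.276,.08,90 0.442,-0.276,.006,90
python3 - <<'E'
from h import *
p,d,m=snap('top')
hsv=cv2.cvtColor(p,cv2.COLOR_RGB2HSV);H,S,V=[hsv[...,i].astype(int) for i in range(3)]
br=np.zeros(H.shape,bool);br[200:230,335:365]=1;br&=(S>110)&(H>5)&(H<35)
c=max(cv2.findContours(br.astype(np.uint8),cv2.RETR_EXTERNAL,cv2.CHAIN_APPROX_NONE)[0],key=cv2.contourArea)
P=ray(c[:,0],.03,m)[:,:2].astype(np.float32);print('ring',cv2.minEnclosingCircle(P))
save('top_w.png',cv2.resize(p[125:195,178:278],(600,420),interpolation=cv2.INTER_CUBIC))
E
```

```text
clock: 8.55
tcp_pos: [0.4632, -0.1361, 0.1782]
ee_rot: [0.036, 3.141, -0.001]
ft_force: [-0.0, 0.3, -0.3]
opening: 0.0846
grip_force: 0.0
tops: pin z 0.0552, slot end z 0.0553, tilt deg x -0.08 y 0.01 n 1696
plate yaw ~ 89.47332851138772 55
now [ 0.464 -0.135  0.178] yaw 88.73 tilt [ 8.e-04 -2.e-04 -1.e+00] F [0.4 0.3 0.6] t 8.6
(0.442, -0.276, 0.18, 90.0) [0.075, -0.566, -0.008, -0.0, 0.0, -0.007]
(0.442, -0.276, 0.08, 90.0) [0.076, -0.566, 0.392, -0.0, 0.0, -0.007]
(0.442, -0.276, 0.006, 90.0) [0.076, -0.566, 0.688, -0.0, 0.0, -0.007]Traceback (most recent call last):
  File "<stdin>", line 5, in <module>
ValueError: max() iterable argument is empty
```

Plate tops read 55.2 and 55.3 mm, so it is home and level. The arm hid the ring from the top camera in that picture, so I hover over it and measure with the wrist camera.

```bash
python3 -m crank '[[[0.04,-0.28,-0.008,0,0,-0.004,1],[0.075,-0.566,-0.008,0,0,-0.007,1],[0.075,-0.566,-0.008,0,0,-0.007,1],[0.075,-0.566,-0.008,0,0,-0.007,1],[0.075,-0.566,-0.008,0,0,-0.007,1]]]'; python3 r.py 0.442,-0.276,.08,90 0.442,-0.276,.006,90
python3 - <<'E'
from h import *
p,d,m=snap('wrist');save('w2.png',p)
hsv=cv2.cvtColor(p,cv2.COLOR_RGB2HSV);H,S,V=[hsv[...,i].astype(int) for i in range(3)]
br=(S>110)&(H>12)&(H<32)&(V>60);W=pts(d,m);br&=(W[...,2]>.02)&(W[...,2]<.04)
c=max(cv2.findContours(br.astype(np.uint8),cv2.RETR_EXTERNAL,cv2.CHAIN_APPROX_NONE)[0],key=cv2.contourArea)
P=ray(c[:,0],.03,m)[:,:2].astype(np.float32);print('ring',cv2.minEnclosingCircle(P),P.min(0),P.max(0),len(P))
E
```

```text
clock: 9.15
tcp_pos: [0.4432, -0.2751, 0.179]
ee_rot: [0.003, -3.141, -0.002]
ft_force: [0.7, 0.7, -0.6]
opening: 0.0854
grip_force: 0.0
now [ 0.4432 -0.2751  0.179 ] yaw 90.11 tilt [-6.e-04  1.e-03 -1.e+00] F [ 0.7  0.7 -0.6] t 9.15
(0.442, -0.276, 0.08, 90.0) [0.005, -0.004, 0.396, 0.0, -0.0, 0.001]
(0.442, -0.276, 0.006, 90.0) [0.004, -0.004, 0.692, 0.0, -0.0, 0.001]
ring ((0.43994811177253723, -0.2810438275337219), 0.02409258298575878) [ 0.41622066 -0.303296  ] [ 0.46375337 -0.25867566] 136
```

View pics/w2.png

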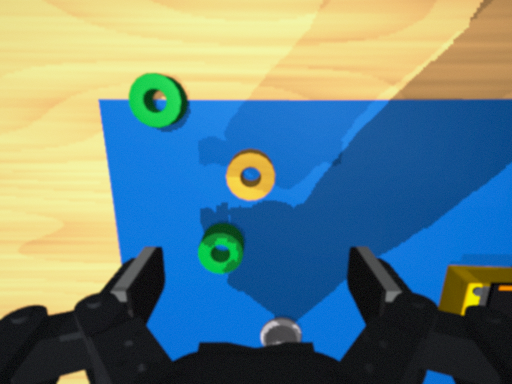

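Wrist view: brass ring at (250,175), with the green ones at (221,250) and (158,100) clear of the finger paths. Descending now.

```bash
python3 -m crank '[[[0.008,-0.012,0.2,0,0,0,1],[0.008,-0.012,0.396,0,0,0,1],[0.008,-0.012,0.55,0,0,0,1],[0.008,-0.012,0.64,0,0,0,1],[0.008,-0.012,0.696,0,0,0,1],[0.008,-0.012,0.696,0,0,0,1],[0.008,-0.012,0.696,0,0,0,-1],[0.008,-0.012,0.696,0,0,0,-1],[0.008,-0.012,0.696,0,0,0,-1],[0.008,-0.012,0.696,0,0,0,-1],[0.008,-0.012,0.696,0,0,0,-1],[0.008,-0.012,0.696,0,0,0,-1],[0.008,-0.012,0.696,0,0,0,-1],[0.008,-0.012,0.696,0,0,0,-1]]]'
```

```text
clock: 10.6
tcp_pos: [0.4416, -0.2789, 0.0074]
ee_rot: [-0.004, 3.139, -0.003]
ft_force: [-0.9, 1.9, 10.5]
opening: 0.0464
grip_force: 60.5
```

```bash
python3 -m crank '[[[0,0,-0.05,0,0,0,-1],[0,0,-0.2,0,0,0,-1],[0,0,-0.4,0,0,0,-1],[0,0,-0.6,0,0,0,-1],[0,0,-0.6,0,0,0,-1]]]'; python3 r.py 0.57,-0.13,0.16,90 0.66,-0.0143,0.16,90
```

```text
clock: 11.1
tcp_pos: [0.4429, -0.2801, 0.1625]
ee_rot: [-0.004, 3.133, -0.012]
ft_force: [0.9, -2.1, -3.7]
opening: 0.0462
grip_force: 63.0
now [ 0.4429 -0.2801  0.1625] yaw 90.13 tilt [ 0.0085 -0.0074 -0.9999] F [ 0.9 -2.1 -3.7] t 11.1
(0.57, -0.13, 0.16, 90.0) [-0.51, 0.599, 0.01, -0.002, 0.003, 0.001]
(0.66, -0.0143, 0.16, 90.0) [-0.871, 1.061, 0.01, -0.002, 0.003, 0.001]
```

```bash
python3 -m crank '[[[-0.13,0.15,0.01,0,0,0,-1],[-0.26,0.3,0.01,0,0,0,-1],[-0.38,0.45,0.01,0,0,0,-1],[-0.51,0.599,0.01,0,0,0,-1],[-0.64,0.75,0.01,0,0,0,-1],[-0.76,0.9,0.01,0,0,0,-1],[-0.871,0.98,0.01,0,0,0,-1],[-0.871,0.98,0.01,0,0,0,-1],[-0.871,0.98,0.01,0,0,0,-1],[-0.871,0.98,0.01,0,0,0,-1]]]'; python3 r.py 0.66,-0.0143,0.16,90
python3 - <<'E'
from h import *
p,d,m=snap('wrist');np.savez('w3.npz',p=p,d=d,W=pts(d,m));q=p.copy();save('w3.png',q)
E
```

```text
clock: 12.1
tcp_pos: [0.6571, -0.0333, 0.1526]
ee_rot: [0.003, -3.141, 0.0]
ft_force: [-1.2, -0.0, -3.3]
opening: 0.0463
grip_force: 63.0
now [ 0.6571 -0.0333  0.1526] yaw 90.11 tilt [-0.001 -0.    -1.   ] F [-1.2 -0.  -3.3] t 12.1
(0.66, -0.0143, 0.16, 90.0) [-0.012, 0.076, -0.029, -0.0, -0.0, 0.001]
```

View pics/w3.png

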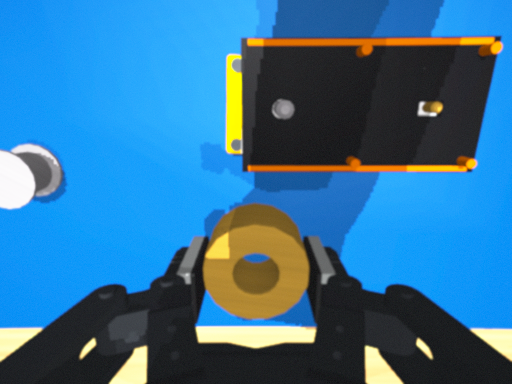

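Wrist view: the ring is held squarely at (257,262), the tall pin tip is at (284,109), and the short brass pin stands through the slot at (435,107). Now I measure ring and pin in this one view.

```bash
python3 - <<'E'
from h import *
z=np.load('w3.npz');p,d,W=z['p'],z['d'],z['W'];m=manip.camera_model('wrist')
s=manip.sense();print(s['tcp_pos'],-np.array(m['R']).T@m['t'])
hsv=cv2.cvtColor(p,cv2.COLOR_RGB2HSV);V=hsv[...,2].astype(int);S=hsv[...,1].astype(int)
k=np.zeros(V.shape,np.uint8);k[90:130,265:310]=V[90:130,265:310]>75
ys,xs=np.nonzero(k);print('blob',xs.min(),xs.max(),ys.min(),ys.max())
t=(k>0)&(W[...,2]>.08);ys,xs=np.nonzero(t);print('tip px',xs.mean(),ys.mean(),t.sum(),np.nanmedian(W[t],0))
(c,r)=cv2.minEnclosingCircle(np.c_[xs,ys].astype(np.float32));print(c,r,'tip world',ray([c],.086,m))
print(V[100:120,270:300:2].tolist()[::3])
rg=(hsv[...,0]>12)&(hsv[...,0]<32)&(S>110);rg[:195]=0;rg[325:]=0;rg[:,:195]=0;rg[:,320:]=0
rg&=(d<.25)&(d>0)
ys,xs=np.nonzero(rg);print('ring px',xs.min(),xs.max(),ys.min(),ys.max(),'z',np.nanpercentile(W[rg][:,2],[2,50,98]))
c=max(cv2.findContours(rg.astype(np.uint8),cv2.RETR_EXTERNAL,cv2.CHAIN_APPROX_NONE)[0],key=cv2.contourArea)
top=rg&(W[...,2]>np.nanpercentile(W[rg][:,2],90)-.004)
q=W[top];print('ring top',np.nanmin(q,0),np.nanmax(q,0),cv2.minEnclosingCircle(q[:,:2].astype(np.float32)))
E
```

```text
[ 0.65705578 -0.03355205  0.15296347] [ 0.58328332 -0.03422472  0.29577151]
blob 272 294 99 118
tip px 284.2934362934363 108.89575289575289 259 [ 0.58946114 -0.0153371   0.08498807]
(284.5, 109.0) 9.178879737854004 tip world [[ 0.58950618 -0.01538513  0.086     ]]
[[34, 37, 38, 63, 122, 131, 114, 112, 104, 82, 53, 37, 37, 39, 36], [35, 41, 94, 100, 114, 136, 142, 148, 146, 141, 130, 81, 38, 33, 37], [31, 88, 114, 106, 135, 138, 151, 160, 161, 155, 144, 129, 62, 34, 33], [41, 108, 108, 118, 132, 142, 164, 161, 160, 158, 146, 137, 86, 34, 35], [38, 113, 155, 115, 124, 133, 158, 164, 163, 150, 134, 120, 53, 32, 38], [37, 38, 123, 170, 133, 122, 123, 127, 127, 128, 120, 72, 38, 34, 34], [36, 36, 37, 59, 91, 87, 86, 102, 93, 75, 50, 38, 36, 36, 39]]
ring px 202 310 204 317 z [0.1522916  0.17496442 0.17645553]
ring top [ 0.63258224 -0.05722904  0.17196377] [ 0.67964838 -0.01065931  0.17981257] ((0.6567851305007935, -0.033868443220853806), 0.024451443925499916)
```

```bash
python3 r.py 0.5897,-0.0150,0.153,89 0.5897,-0.0150,0.115,89
```

```text
now [ 0.6571 -0.0336  0.153 ] yaw 90.08 tilt [-6.e-04 -0.e+00 -1.e+00] F [-0.7 -0.4 -3.5] t 12.15
(0.5897, -0.015, 0.153, 89.0) [0.269, 0.075, 0.0, -0.0, -0.0, 0.006]
(0.5897, -0.015, 0.115, 89.0) [0.269, 0.075, 0.152, -0.0, -0.0, 0.006]
```

```bash
python3 -m crank '[[[0.09,0.025,0,0,0,0,-1],[0.18,0.05,0,0,0,0,-1],[0.269,0.075,0,0,0,0,-1],[0.269,0.075,0.05,0,0,0,-1],[0.269,0.075,0.1,0,0,0,-1],[0.269,0.075,0.14,0,0,0,-1],[0.269,0.075,0.14,0,0,0,-1],[0.269,0.075,0.14,0,0,0,-1],[0.269,0.075,0.14,0,0,0,-1]]]'; python3 r.py 0.5897,-0.0150,0.095,89  0.5897,-0.0150,0.08,89 0.5897,-0.0150,0.065,89
python3 - <<'E'
from h import *
p,d,m=snap('wrist');save('w4.png',p)
E
```

```text
clock: 13.05
tcp_pos: [0.591, -0.0144, 0.1181]
ee_rot: [-0.004, 3.141, -0.0]
ft_force: [0.7, -0.2, -3.4]
opening: 0.046
grip_force: 63.0
now [ 0.591  -0.0144  0.1181] yaw 90.13 tilt [ 2.e-04 -1.e-04 -1.e+00] F [ 0.7 -0.2 -3.4] t 13.05
(0.5897, -0.015, 0.095, 89.0) [0.005, -0.002, 0.092, -0.0, 0.0, 0.006]
(0.5897, -0.015, 0.08, 89.0) [0.005, -0.002, 0.152, -0.0, 0.0, 0.006]
(0.5897, -0.015, 0.065, 89.0) [0.005, -0.002, 0.212, -0.0, 0.0, 0.006]
```

View pics/w4.png

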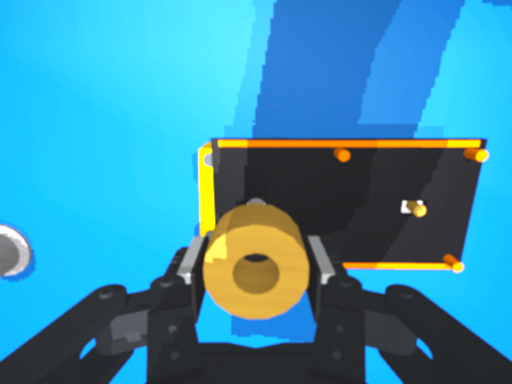

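The pin tip shows just behind the ring at (256,203), in line with the bore column (256). I lower it in stages and watch the force.

```bash
python3 -m crank '[[[0.005,-0.002,0.03,0,0,0,-1],[0.005,-0.002,0.05,0,0,0,-1],[0.005,-0.002,0.07,0,0,0,-1],[0.005,-0.002,0.09,0,0,0,-1],[0.005,-0.002,0.1,0,0,0,-1],[0.005,-0.002,0.11,0,0,0,-1],[0.005,-0.002,0.12,0,0,0,-1],[0.005,-0.002,0.12,0,0,0,-1]]]'; python3 -m crank '[[[0,0,0.02,0,0,0,-1],[0,0,0.04,0,0,0,-1],[0,0,0.06,0,0,0,-1],[0,0,0.06,0,0,0,-1]]]'
```

```text
clock: 13.9
tcp_pos: [0.5892, -0.0147, 0.0877]
ee_rot: [0.004, -3.141, -0.0]
ft_force: [-0.7, -0.2, -3.5]
opening: 0.0462
grip_force: 63.0
clock: 14.3
tcp_pos: [0.5888, -0.0147, 0.0721]
ee_rot: [0.004, -3.14, -0.0]
ft_force: [-1.2, -0.1, -2.3]
opening: 0.0458
grip_force: 63.0
```

```bash
python3 -m crank '[[[0,0,0.012,0,0,0,-1],[0,0,0.02,0,0,0,-1],[0,0,0.028,0,0,0,-1],[0,0,0.028,0,0,0,-1]]]'; python3 -m crank '[[[0,0,0.004,0,0,0,-1],[0,0,0.004,0,0,0,-1]]]'
```

```text
clock: 14.7
tcp_pos: [0.5892, -0.0147, 0.0658]
ee_rot: [0.004, -3.141, -0.0]
ft_force: [0.3, 0.2, -3.5]
opening: 0.0461
grip_force: 63.0
clock: 14.9
tcp_pos: [0.5893, -0.0147, 0.065]
ee_rot: [0.004, -3.142, -0.0]
ft_force: [0.0, 0.2, -3.2]
opening: 0.0462
grip_force: 63.0
```

```bash
python3 -m crank '[[[0,0,0.004,0,0,0,-1],[0,0,0.004,0,0,0,-1]]]'; python3 -m crank '[[[0,0,0.003,0,0,0,-1],[0,0,0.003,0,0,0,-1]]]'
```

```text
clock: 15.1
tcp_pos: [0.5893, -0.0148, 0.064]
ee_rot: [-0.004, 3.142, -0.0]
ft_force: [-0.4, 0.3, -3.3]
opening: 0.0459
grip_force: 63.0
clock: 15.3
tcp_pos: [0.5893, -0.0148, 0.0632]
ee_rot: [0.004, -3.142, 0.0]
ft_force: [0.1, -0.2, -3.6]
opening: 0.0463
grip_force: 63.0
```

```bash
python3 -m crank '[[[0,0,0.002,0,0,0,-1],[0,0,0.002,0,0,0,0.2],[0,0,0.002,0,0,0,0.6],[0,0,0.002,0,0,0,0.8],[0,0,0.002,0,0,0,0.8],[0,0,0.002,0,0,0,0.8],[0,0,-0.05,0,0,0,0.8],[0,0,-0.15,0,0,0,0.8],[0,0,-0.3,0,0,0,0.8],[-0.1,-0.2,-0.5,0,0,0,0.8],[-0.3,-0.3,-0.5,0,0,0,0.8],[-0.3,-0.3,-0.5,0,0,0,0.8],[-0.3,-0.3,-0.5,0,0,0,0.8],[-0.3,-0.3,-0.5,0,0,0,0.8]]]'
python3 - <<'E'
from h import *
p,d,m=snap('wrist');W=pts(d,m);save('w5.png',p)
hsv=cv2.cvtColor(p,cv2.COLOR_RGB2HSV)
rg=(hsv[...,0]>12)&(hsv[...,0]<32)&(hsv[...,1]>110)&(abs(W[...,0]-.59)<.04)&(abs(W[...,1]+.015)<.04)&(W[...,2]>.07)
q=W[rg];print('ring top',np.nanmedian(q,0),cv2.minEnclosingCircle(q[:,:2].astype(np.float32)))
print(np.polyfit(q[:,0],q[:,2],1)[0],np.polyfit(q[:,1],q[:,2],1)[0])
k=(hsv[...,2]<60)&(abs(W[...,0]-.585)<.045)&(W[...,1]>.03)&(W[...,1]<.13)&(W[...,2]>.04)
q=W[k];c=np.linalg.lstsq(np.c_[q[:,0]-.59,q[:,1]+.015,np.ones(len(q))],q[:,2],rcond=None)[0];print('plate top at pin',c[2],'slot',c[2]+.11*c[1],c[:2])
E
```

```text
clock: 16.7
tcp_pos: [0.6643, -0.0897, 0.1884]
ee_rot: [0.003, -3.141, -0.0]
ft_force: [-0.6, -1.3, 0.8]
opening: 0.0769
grip_force: 0.0
ring top [ 0.5878671  -0.01596284  0.08495327] ((0.5890524983406067, -0.015663906931877136), 0.024010293185710907)
0.00021232214514540503 0.03878159670012465
plate top at pin 0.055223968145842996 slot 0.055147278247117605 [ 0.00108967 -0.00069718]
```

View pics/w5.png

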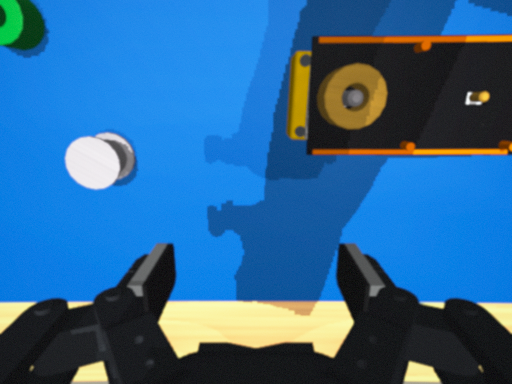

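The ring (352,96) sits around the tall pin. Its top is at 85.0 mm and the plate's at 55.2 mm at both holes, so everything is home and the gripper is clear.

```bash
python3 -c "
from plant import manip
print(manip.job_done())"
```

```text
the job is handed in; nothing more can be done
None
```

The job is handed in after about 17 s of the 67 s: the plate is over both pins, home and level on the bottomed-out bed, the brass ring is around the tall pin on the plate, and I kept the arm clear of the spool, tin and screwdriver; no verdict was returned.

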